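# Gauge the gaps of a split hat block

### The arm

A 6-joint arm with a two-finger parallel gripper is mounted at the origin on the work surface. World frame = base frame: x ahead of the robot, y to its left, z up, the work surface at z = 0. Lengths are in mm, angles in rad, forces in N, time in s.
With the tool pointing down it reaches from about 400 to 925 mm from the base axis. Payload 12.5 kg.
Tool frame: the origin (TCP) lies midway between the tips of the shut fingers; the grasp point (between the pads) lies 19 mm behind it; z points along the fingers, y is the line along which they close (so a half turn about z gives the same grasp; the last joint's range is limited). The gripper opens to 95 mm and grips with 3 to 60 N. Pads are 20 mm wide; open, the fingers measure 119 mm over their backs; the gripper's body (75 mm by 180 mm) begins 59 mm behind the grasp point.
Start: joints at [1.138, 0.491, 1.559, -0, 1.092, -0.106], TCP at [200.617, 591.945, 214.661] pointing down, gripper open.
Joint ranges: [-3.1, 3.1], [-0.84, 2.19], [0.05, 2.79], [-1.13, 4.28], [0.06, 2.93], [-2.69, 2.69]. Speed limits (rad/s): [2.22, 2.22, 2.79, 3.14, 3.14, 3.14].

### API

Orientations are given as [roll, pitch, yaw] about the fixed x, y, z axes, in that order (R = Rz(yaw) Ry(pitch) Rx(roll)).
In Python, from cell import state, read_camera, camera_info, env gives the robot as it stands.
- The arm moves only by the tool move_arm, never from a script. Its argument "commands" is a list of rows, each a list of 3 entries, a list of its own where there are three numbers: the shift along the world's x, y, z in cm, then the turn, a rotation vector about the world's x, y, z in degrees, then the opening, from 0 (shut) to 1 (fully open). A call has 1 to 10 rows; each row shifts and turns the commanded pose from where the row before left it; what a row does not reach is not made up. A row lasts 1/10 s, in which the tool goes at most 50 mm and 8.59 degrees, less where a joint would pass 70% of its speed; a pose out of reach is approached as far as the arm can. A call with a gripper value outside its range is refused whole. The fingers move at their own pace and stop on an object; the grip force is fixed at half the most. Time passes only in rows, so rows that do not move let the fingers close. It gives the time, the measured TCP pose, the force, the opening and the grip force at its end, in the units of the state.
- state(): the state, without advancing time (a new reading comes with each control period).
- read_camera(name): name is "side" or "top" or "wrist"; returns the picture (420x560x3 uint8, blue, green, red); there is no depth.
- camera_info(name): a dict with "K" (3x3 intrinsics, pixels), "cam_to_world" (4x4, takes a point from camera to world coordinates). Camera axes: x right, y down, z forward; pixel columns grow to the right and rows downward; lengths in mm; the calibration is good to about 2 mm. A picture is of the moment at which its call begins: read the wrist's pose just before it. camera_info takes no time and is no camera call; for the wrist camera it gives the pose at the moment of the call.
- env.job_done(): hands the job in; it is judged then, once.
The state is a dict: "t": time; "joints": joint angles; "qvel": joint speeds; "tau": joint torques, N m; "eef_pos": TCP position; "tcp_rot": TCP orientation; "ft_force": force on the tool from outside, world axes, zero at the start; "moment": the same for the moment, N m; "opening": opening from 0.0 (shut) to 1.0 (fully open); "grip_force": force on a finger pad.
Only numpy, scipy, OpenCV 4.12 (cv2) and the standard library are available. Lean on these libraries where they do the work, as an engineer would, in place of code of your own. Each camera call takes 0.05 s, during which the arm holds its last target. There are 200 camera calls.

### The job

Take the orange-handled feeler blade from its blue stand and try it in the three gaps on top of the wooden hat block, from the robot's left to its right, sliding it down each until it either jams or goes in to the handle; push gently, never with more than 35 N. Only one gap takes the whole blade: when all three have been tried, leave the blade in that one, fully home with its handle resting on the block, and let go. Leave the kettle, spray bottle and tin alone.

Things in the scene. Friction and masses are not known exactly. Their poses are not given: they have to be found in the camera images.
- blade: loose feeler gauge, 130 g, upright. Steel blade 36 mm wide (own x), 6 mm thick (own y), 52 mm long, lower edge rounded; above it an orange handle 44 (x) x 16 (y) x 50 mm tall, whose underside is the stop (shoulder). Origin: centre of the lower edge (tip), z up: shoulder at z = 52 mm, top at 102 mm. Starts in the stand, tip 10 mm above the table; lifts straight out. Half a turn makes no difference.
- blade_tip (a point): the tip: centre of the blade's lower edge (the blade's origin).
- blade_handle (a point): point inside the handle, 80 mm above the tip (28 mm above the shoulder), a good place to grip across the 16 mm thickness.
- stand: fixed blue stand, 80 x 56 mm and 62 mm high on a dark foot 110 x 80 mm, with a slot 44 mm by 9 mm for the blade. Origin under its centre on the table, x along the slot.
- block: fixed wooden split hat block, flat top 110 mm above the table, oval about 195 (x) x 165 mm (y) on a dark round base of 236 mm diameter. Three gaps in its top run along its x, 40 mm apart in y, each 9 mm wide, 44 mm long, 58 mm deep; the middle one is at its centre. Pushing it with more than 35 N fails the run. Origin under its centre on the table; z up.
- gap_1 (a point): mouth centre of the left (+y) gap, level with the block's flat top; axes as the block's: x along the gap's 44 mm length, y across its 9 mm width, z up. In each gap a sprung brass roller in the +y wall, 7 to 19 mm down, rubs on the blade with a drag of roughly 1 to 6 N; that is no jam.
- gap_2 (a point): mouth centre of the middle gap, level with the block's flat top; axes as the block's: x along the gap's 44 mm length, y across its 9 mm width, z up. Two of the three gaps narrow to 3 mm at 26 mm depth and stop the blade dead there.
- gap_3 (a point): mouth centre of the right (-y) gap, level with the block's flat top; axes as the block's: x along the gap's 44 mm length, y across its 9 mm width, z up. In the one open gap the blade goes in its full 52 mm, until the shoulder meets the top; which it is changes every time.
- kettle: bystander: loose steel steam kettle, 104 mm diameter, 118 mm high. Origin under its centre.
- sprayer: bystander: loose white spray bottle with blue head, 68 mm diameter, 147 mm high. Origin under its centre.
- tin: bystander: loose green wax tin with brass lid, 74 mm diameter, 32 mm high. Origin under its centre.
There are look-alikes about, which are no part of the job. There is more than one size of the blade; the one meant has the size given above.

How it is judged (in metres and radians):
On the way, in this order (a step that is already met when the one before it is completed fails the run):
1. the blade has been slid more than 22 mm down the left gap (z of blade_tip in the frame of gap_1 below -0.022 m and horizontal distance between blade_tip and gap_1 below 0.009 m), for 0.1 s.
2. the blade has been slid more than 22 mm down the middle gap (z of blade_tip in the frame of gap_2 below -0.022 m and horizontal distance between blade_tip and gap_2 below 0.009 m), for 0.1 s.
3. the blade has been slid more than 22 mm down the right gap (z of blade_tip in the frame of gap_3 below -0.022 m and horizontal distance between blade_tip and gap_3 below 0.009 m), for 0.1 s.
At the end, for the whole second after the job is handed in: the blade stands in the gap that takes it, tip at least 49.5 mm below the block's top (handle within 2.5 mm of it), tip within 9 mm of the gap's centre, within 0.12 rad of upright, at rest (below 20 mm/s) (((z of blade_tip in the frame of gap_1 below -0.0495 m and horizontal distance between blade_tip and gap_1 below 0.009 m) or (z of blade_tip in the frame of gap_2 below -0.0495 m and horizontal distance between blade_tip and gap_2 below 0.009 m) or (z of blade_tip in the frame of gap_3 below -0.0495 m and horizontal distance between blade_tip and gap_3 below 0.009 m)) and angle between blade's own z axis and vertical below 0.12 rad and linear speed of blade below 0.02 m/s); the robot touches nothing.
It fails at once if the hat block is pushed with more than 35 N (contact force between block and anything else above 35 N).
It fails at once if the kettle is shifted by more than 30 mm or tipped (distance of kettle from where it was at the start of the episode above 0.03 m or angle between kettle's own z axis and vertical above 0.3 rad).
It fails at once if the spray bottle is shifted by more than 30 mm or tipped (distance of sprayer from where it was at the start of the episode above 0.03 m or angle between sprayer's own z axis and vertical above 0.3 rad).
It fails at once if the tin is shifted by more than 30 mm or tipped (distance of tin from where it was at the start of the episode above 0.03 m or angle between tin's own z axis and vertical above 0.3 rad).
It also fails if it takes over 72 s, if anything falls off the work surface, if the arm or the gripper's body presses on something with over 40 N, if the wrist force passes 120 N, or if a joint passes its speed limit or range.

## Working session

There is one attempt and no reset: what is moved stays moved. The work goes in short steps, Python scripts to look and compute and a tool call to move; the robot and the scene stay as the last step left them, time stands still between calls to the robot, and variables do not carry over. Pictures are saved under pics/ and viewed, at most 10 in all, crops included, and the job is handed in when it is done.

Besides the shell and the picture viewer there is one more tool, called after "Call:" as name(argument=value, ...) on one line, values as JSON. move_arm: Moves the arm, as the interface text tells. Its arguments: {"type":"object","properties":{"commands":{"type":"array"}},"required":["commands"]}

```bash
mkdir -p pics; ls; cat > h.py <<'E'
import numpy as np,cv2
from cell import state,read_camera,camera_info,env
def px2w(ci,u,v,z):
    K=np.array(ci["K"]);T=np.array(ci["cam_to_world"])
    d=T[:3,:3]@np.linalg.solve(K,[u,v,1.]);o=T[:3,3]
    return o+d*(z-o[2])/d[2]
def w2px(ci,p):
    K=np.array(ci["K"]);T=np.array(ci["cam_to_world"])
    q=K@(T[:3,:3].T@(np.array(p)-T[:3,3]));return q[:2]/q[2]
E
python3 - <<'E'
from h import *
for n in ["top","side"]:
    im=read_camera(n);cv2.imwrite(f"pics/{n}0.png",cv2.resize(im,(784,588),interpolation=cv2.INTER_CUBIC))
    cv2.imwrite(f"pics/{n}raw.png",im)
    print(n,camera_info(n))
print(state())
E
```

```text
pics
top {'K': array([[386.22551665,   0.        , 273.79717188],
       [  0.        , 386.22551665, 203.29814509],
       [  0.        ,   0.        ,   1.        ]]), 'cam_to_world': array([[ 1.53074609e-02, -9.87509158e-01,  1.56816279e-01,
         3.99784775e+02],
       [-9.99721428e-01, -1.79334795e-02, -1.53445713e-02,
        -4.20864128e+01],
       [ 1.79651662e-02, -1.56537708e-01, -9.87508582e-01,
         1.01697974e+03],
       [ 0.00000000e+00,  0.00000000e+00,  0.00000000e+00,
         1.00000000e+00]])}
side {'K': array([[540.77394566,   0.        , 284.90193775],
       [  0.        , 540.77394566, 206.01122868],
       [  0.        ,   0.        ,   1.        ]]), 'cam_to_world': array([[-9.87668930e-01, -9.85871427e-02,  1.21616858e-01,
         3.89566759e+02],
       [-1.56016646e-01,  6.84292931e-01, -7.12321550e-01,
         8.25132252e+02],
       [-1.29958100e-02, -7.22512117e-01, -6.91236103e-01,
         9.32373422e+02],
       [ 0.00000000e+00,  0.00000000e+00,  0.00000000e+00,
         1.00000000e+00]])}
{'t': 0.1, 'joints': array([ 1.13835927e+00,  4.91478458e-01,  1.55936613e+00,  2.56262024e-05,
        1.09168209e+00, -1.05592781e-01]), 'qvel': array([-4.96156290e-05, -3.16674509e-03,  8.19787491e-04,  3.69546745e-04,
        3.24687085e-05,  3.95591714e-05]), 'tau': array([ 2.78552820e-03, -6.13621259e+01, -2.58605146e+01,  6.94520096e-02,
        4.70191694e-02,  1.19630172e-05]), 'eef_pos': array([200.54463324, 591.74211094, 214.14082428]), 'tcp_rot': array([-3.14066623e+00, -1.21046346e-04,  2.81473650e+00]), 'ft_force': array([ 0.55231888, -0.00720692, -0.2134559 ]), 'moment': array([ 0.05484415,  0.0004134 , -0.03369401]), 'grip_force': 0.0, 'opening': 1.0009016326077218}
```

View pics/top0.png

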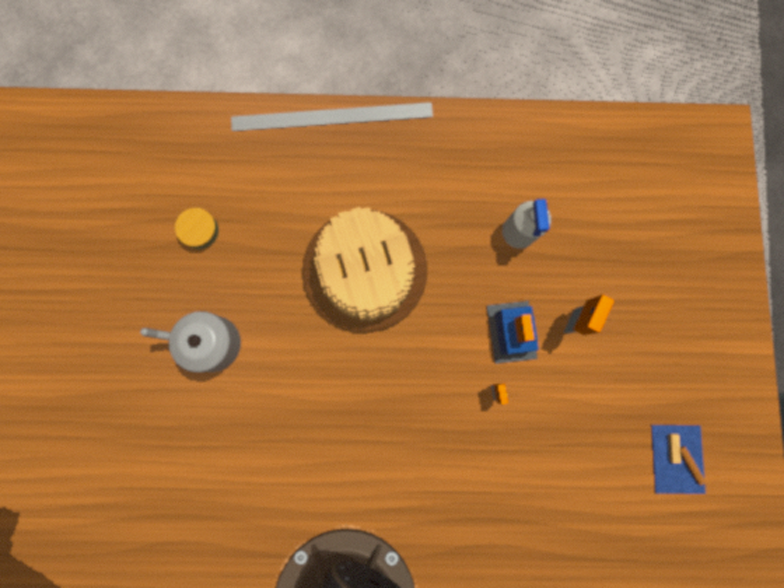

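View pics/side0.png

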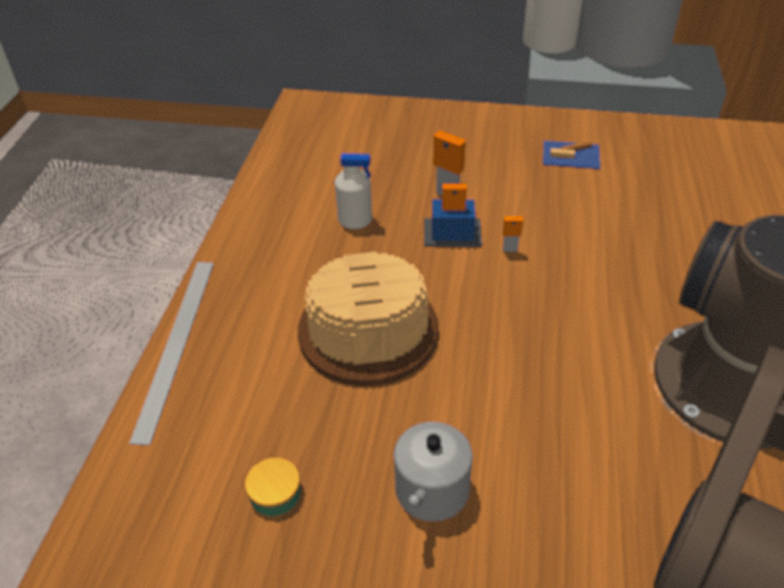

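The top view shows the block's gaps at about (342,265), (364,260) and (387,253), and the stand with the blade at (525,327). The larger and smaller look-alikes are at (598,314) and (502,394). In the side view the blade sits in the stand at (454,197).

```bash
python3 - <<'E'
from h import *
im=cv2.imread("pics/topraw.png");ci=camera_info("top")
a=im[140:240,215:315];b=im[205:265,340:400]
cv2.imwrite("pics/crop1.png",np.hstack([cv2.resize(a,(400,400),interpolation=cv2.INTER_CUBIC),cv2.resize(b,(400,400),interpolation=cv2.INTER_CUBIC)]))
for u,v in [(342,265),(364,260),(387,253)]: print(px2w(ci,u/1.4,v/1.4,110))
print(px2w(ci,526/1.4,327/1.4,112), np.array(camera_info("wrist")["cam_to_world"]), camera_info("wrist")["K"])
E
```

```text
[576.41474621  14.82542267 110.        ]
[585.82506322 -22.50033711 110.        ]
[598.81241222 -61.65615679 110.        ]
[ 475.68401932 -297.25058362  112.        ] [[ 3.20683488e-01  9.20851144e-01  2.21800070e-01  1.38533602e+02]
 [ 9.47186207e-01 -3.11612966e-01 -7.57340640e-02  6.13726962e+02]
 [-6.24021852e-04  2.34372631e-01 -9.72146635e-01  3.83610858e+02]
 [ 0.00000000e+00  0.00000000e+00  0.00000000e+00  1.00000000e+00]] [[329.78349901   0.         281.91642513]
 [  0.         329.78349901 213.60198294]
 [  0.           0.           1.        ]]
```

View pics/crop1.png

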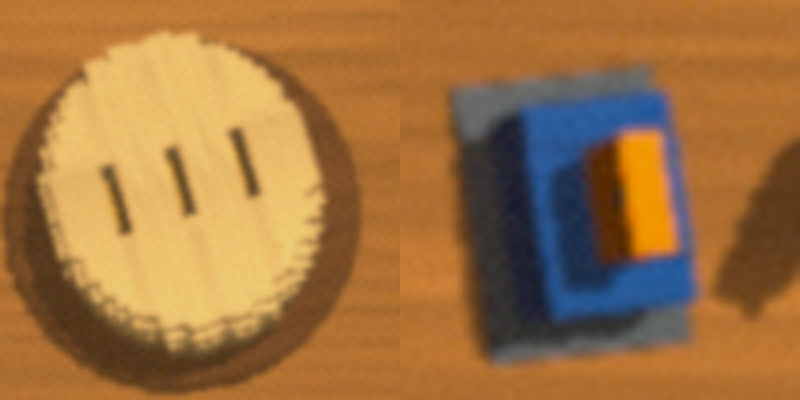

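The crop shows the gap ends: gap 1 (108,167)–(126,233), gap 2 (172,148)–(190,214) and gap 3 (235,130)–(254,195). The handle top's corners are (618,130), (660,130), (678,250) and (635,258).

```bash
python3 - <<'E'
from h import *
ci=camera_info("top")
for a,b in [((108,167),(126,233)),((172,148),(190,214)),((235,130),(254,195))]:
    p,q=[px2w(ci,215+x/4,140+y/4,110) for x,y in(a,b)]
    d=p-q;print("gap",(p+q)/2,np.linalg.norm(d),np.degrees(np.arctan2(d[1],d[0])))
s=400/60
c=[px2w(ci,340+(x-400)/s,205+y/s,112) for x,y in[(618,130),(660,130),(678,250),(635,258)]]
print("handle",np.mean(c,0)); 
for i in range(4):
    d=c[i]-c[(i+1)%4];print(np.linalg.norm(d),np.degrees(np.arctan2(d[1],d[0])))
# stand top corners z=62
c=[px2w(ci,340+(x-400)/s,205+y/s,62) for x,y in[(522,105),(665,92),(697,300),(552,318)]]
print("stand",np.mean(c,0)); 
for i in range(4):
    d=c[i]-c[(i+1)%4];print(np.linalg.norm(d),np.degrees(np.arctan2(d[1],d[0])))
E
```

```text
gap [574.74262482  14.8827105  110.        ] 41.60864916981738 16.508735100056036
gap [587.03603071 -23.05564018 110.        ] 41.72936683822233 16.147187590976735
gap [599.08190322 -60.9047131  110.        ] 41.41478138692079 16.809734778131144
handle [ 475.28455804 -300.65567629  112.        ]
14.964243965941609 90.98297035496734
42.63871144038113 7.005002033889086
15.58484434296185 -78.6994984261424
45.38072537388841 -173.8275591620619
stand [ 474.99961828 -300.3288616    62.        ]
54.25648695649974 96.17632222664108
77.96886786921844 7.186094125444577
54.58604716353176 -82.1297840090683
79.57747926823109 -173.05445492633723
```

```bash
python3 - <<'E'
from h import *
P=[]
for n in("top","side"):
    c=camera_info(n);T=np.array(c["cam_to_world"]);P.append(np.array(c["K"])@np.linalg.inv(T)[:3])
for nm,a,b in [("big",(602,312),(450,138)),("small",(503,392),(513,218)),("spray",(541,215),(355,157)),("blade",(528,327),(454,186)),("gap2",(364,260),(365,285))]:
    X=cv2.triangulatePoints(P[0],P[1],np.array(a)/1.4,np.array(b)/1.4).ravel();print(nm,X[:3]/X[3])
E
```

```text
big [ 498.11964756 -415.15049931  140.24211195]
small [ 365.479615   -263.95813452   79.60783906]
spray [ 661.52522621 -317.56594763  146.80763829]
blade [ 476.20915973 -300.46383911  112.62860191]
gap2 [587.59950346 -22.4343588  109.82748226]
```

Call:
move_arm(commands=[[[2.5, -4.3, 0.5], [0, 0, -8.5], 0.45], [[2.5, -4.3, 0.5], [0, 0, -8.5], 0.45], [[2.5, -4.3, 0.5], [0, 0, -8.5], 0.45], [[2.5, -4.3, 0.5], [0, 0, -8.5], 0.45], [[2.5, -4.3, 0.5], [0, 0, -8.5], 0.45], [[2.5, -4.3, 0.5], [0, 0, -8.5], 0.45], [[2.5, -4.3, 0.5], [0, 0, -8.5], 0.45], [[2.0, -4.5, 0.5], [0, 0, -8.5], 0.45], [[2.0, -4.5, 0.5], [0, 0, -8.5], 0.45], [[2.0, -4.5, 0], [0, 0, -8.5], 0.45]])

```text
t: 1.1
eef_pos: [436.2, 154.0, 260.2]
tcp_rot: [3.141, -0.0, 1.325]
ft_force: [0.6, 0.9, -0.7]
opening: 0.453
grip_force: 0.0
```

Call:
move_arm(commands=[[[0.4, -4.5, 0], [0, 0, -7], 0.45], [[0.4, -4.5, 0], [0, 0, -7], 0.45], [[0.4, -4.5, 0], [0, 0, -7], 0.45], [[0.4, -4.5, 0], [0, 0, -7], 0.45], [[0.4, -4.5, 0], [0, 0, -7], 0.45], [[0.4, -4.5, 0], [0, 0, -7], 0.45], [[0.4, -4.5, 0], [0, 0, -7], 0.45], [[0.4, -4.5, 0], [0, 0, -7], 0.45], [[0.4, -4.5, 0], [0, 0, -7], 0.45], [[0.3, -4.7, 0], [0, 0, -6], 0.45]])

```text
t: 2.1
eef_pos: [474.4, -297.9, 259.5]
tcp_rot: [-3.141, 0.0, 0.122]
ft_force: [0.4, -0.8, 0.3]
opening: 0.446
grip_force: 0.0
```

Call:
move_arm(commands=[[[0, 0, -4], [0, 0, 0], 0.45], [[0, 0, -4], [0, 0, 0], 0.45], [[0, 0, 0], [0, 0, 0], 0.45], [[0, 0, 0], [0, 0, 0], 0.45]])

```text
t: 2.5
eef_pos: [474.8, -296.1, 180.2]
tcp_rot: [-3.141, 0.001, 0.127]
ft_force: [0.0, 0.6, 1.0]
opening: 0.449
grip_force: 0.0
```

```bash
python3 - <<'E'
from h import *
ci=camera_info("wrist");im=read_camera("wrist");s=state();print(s["eef_pos"],s["tcp_rot"],s["opening"])
for p in([475,-300,112],[475,-300,62]):print(w2px(ci,p)*1.4)
np.save("ciw.npy",ci,allow_pickle=True)
cv2.imwrite("pics/w1.png",cv2.resize(im,(784,588),interpolation=cv2.INTER_CUBIC))
E
```

```text
[ 475.25963855 -296.28930397  181.20249337] [ 3.14047319e+00 -9.92832931e-04  1.27346451e-01] 0.45115013304324336
[403.83574329 314.28048243]
[402.38040889 293.45635526]
```

View pics/w1.png

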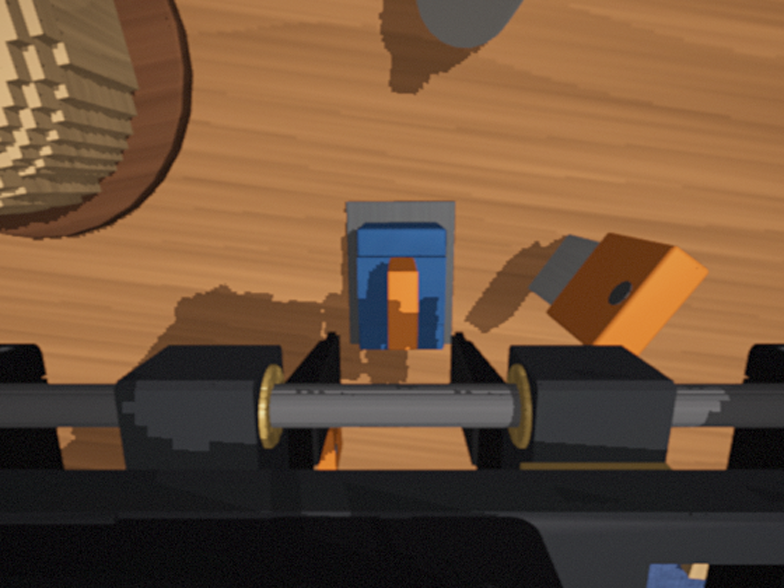

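The wrist view shows the handle centred at column 402, rows 270–349, which is within 2 mm of the prediction. The yaw lines up too.

Call:
move_arm(commands=[[[0.15, -0.35, -2], [0, 0, 0], 0.45], [[0, 0, -3], [0, 0, 0], 0.45], [[0, 0, -3], [0, 0, 0], 0.45], [[0, 0, -2], [0, 0, 0], 0.45], [[0, 0, -1], [0, 0, 0], 0.45], [[0, 0, 0], [0, 0, 0], 0.45], [[0, 0, 0], [0, 0, 0], 0.45]])

```text
t: 3.25
eef_pos: [476.9, -300.0, 71.2]
tcp_rot: [3.14, -0.002, 0.127]
ft_force: [-0.1, 0.3, -0.0]
opening: 0.447
grip_force: 0.0
```

Call:
move_arm(commands=[[[0, 0, 0], [0, 0, 0], 0.1], [[0, 0, 0], [0, 0, 0], 0.0], [[0, 0, 0], [0, 0, 0], 0.0], [[0, 0, 0], [0, 0, 0], 0.0], [[0, 0, 0], [0, 0, 0], 0.0], [[0, 0, 0], [0, 0, 0], 0.0]])

```text
t: 3.85
eef_pos: [476.2, -299.6, 70.0]
tcp_rot: [3.141, -0.0, 0.127]
ft_force: [-1.0, 0.3, 4.9]
opening: 0.167
grip_force: 30.0
```

Call:
move_arm(commands=[[[0, 0, 1], [0, 0, 0], 0], [[0, 0, 2], [0, 0, 0], 0], [[0, 0, 3], [0, 0, 0], 0], [[0, 0, 4], [0, 0, 0], 0], [[0, 0, 5], [0, 0, 0], 0], [[0, 4, 2], [0, 0, 1], 0], [[0.8, 4.5, 1], [0, 0, 1.5], 0], [[0.8, 4.5, 0], [0, 0, 1.5], 0], [[0.8, 4.5, 0], [0, 0, 1.5], 0], [[0.8, 4.5, 0], [0, 0, 1.5], 0]])

```text
t: 4.85
eef_pos: [507.9, -77.8, 250.3]
tcp_rot: [3.141, -0.0, 0.25]
ft_force: [1.4, -0.7, -2.1]
opening: 0.168
grip_force: 30.0
```

Call:
move_arm(commands=[[[0.5, 4.5, 0], [0, 0, 1], 0], [[0.5, 4.5, 0], [0, 0, 1.7], 0], [[0.4, 0, 0], [0, 0, 0], 0], [[0, 0, 0], [0, 0, 0], 0], [[0, 0, 0], [0, 0, 0], 0]])

```text
t: 5.35
eef_pos: [522.0, 9.8, 249.8]
tcp_rot: [3.141, 0.0, 0.296]
ft_force: [-0.9, 0.1, -1.4]
opening: 0.165
grip_force: 30.0
```

```bash
python3 - <<'E'
from h import *
s=state();ci=camera_info("wrist");im=read_camera("wrist");print(s["eef_pos"],s["tcp_rot"],s["opening"],s["ft_force"])
for p in([575.3,15.3,110],[587,-22.9,110],[598.7,-61.1,110]):print(w2px(ci,p)*1.4)
np.save("ciw.npy",ci,allow_pickle=True)
cv2.imwrite("pics/w2.png",cv2.resize(im,(784,588),interpolation=cv2.INTER_CUBIC))
E
```

```text
[521.95035944   9.77803099 249.75385486] [3.14143511e+00 2.98208077e-04 2.95642344e-01] 0.1651715910072654 [-0.94387778  0.07207242 -1.38240589]
[411.6106021  207.98793179]
[472.36167124 207.91196384]
[533.1139531  207.83599438]
```

View pics/w2.png

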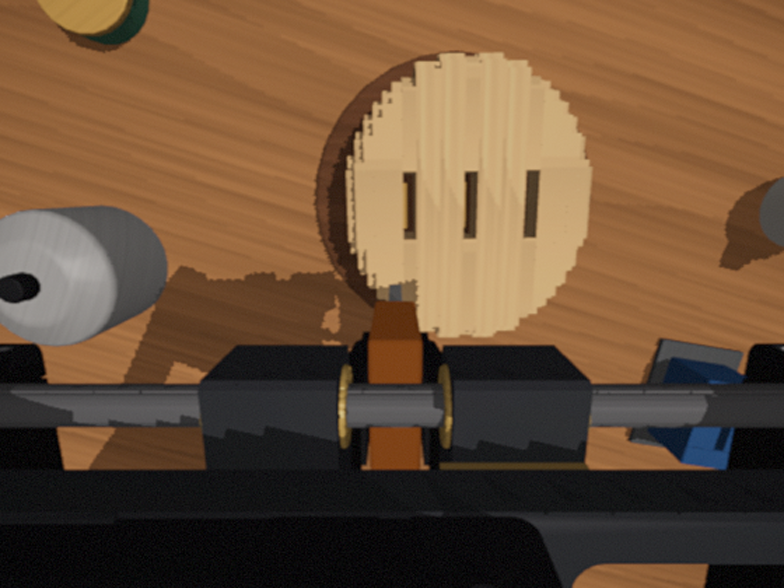

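The wrist view puts the gaps at columns of about 410, 471 and 532, rows 171–239, parallel to the tool. I'll enlarge it to measure the gap edges and the tip.

```bash
python3 - <<'E'
from h import *
im=cv2.imread("pics/w2.png")[160:320,370:570]
cv2.imwrite("pics/w2c.png",cv2.resize(im,(750,600),interpolation=cv2.INTER_CUBIC))
E
```

```text
(no output)
```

View pics/w2c.png

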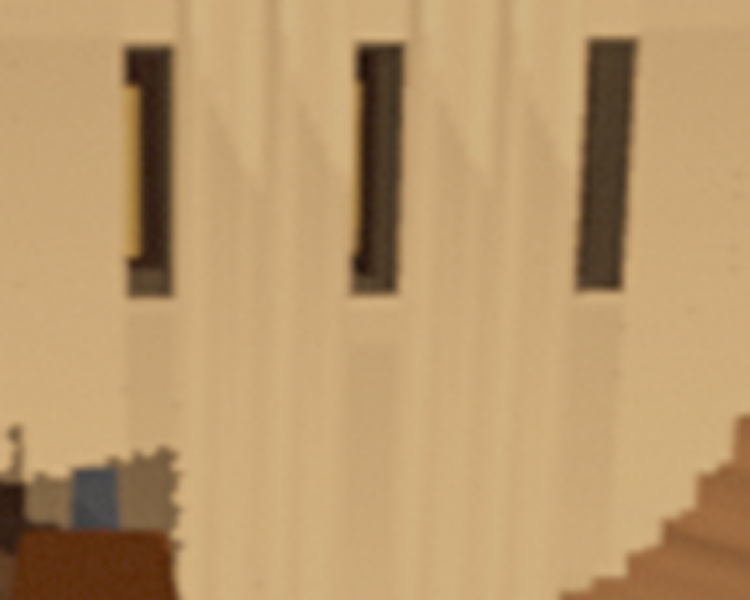

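Gap corners in the crop are gap 1 (126,46)–(174,296), gap 2 (357,44)–(398,294) and gap 3 (590,39)–(623,291). The far end of the tip is at columns 75–117, row 468.

```bash
python3 - <<'E'
from h import *
ci=np.load("ciw.npy",allow_pickle=True).item()
f=lambda x,y,z:px2w(ci,(370+x/3.75)/1.4,(160+y/3.75)/1.4,z)
yaw=.2956;R=np.array([[np.cos(yaw),-np.sin(yaw)],[np.sin(yaw),np.cos(yaw)]]);tcp=np.array([521.95,9.78])
G=[]
for n,c in enumerate([[(126,46),(173,46),(174,296),(128,296)],[(357,44),(405,44),(398,294),(350,294)],[(590,39),(637,39),(623,291),(576,291)]]):
    w=np.array([f(*p,110)[:2] for p in c]);m=w.mean(0);d=w[0]+w[1]-w[2]-w[3];G.append(m)
    print("gap",n+1,m,"len",np.linalg.norm(d)/2,"wid",np.linalg.norm(w[0]-w[1]),"yaw",np.degrees(np.arctan2(d[1],d[0])),"in tool",R.T@(m-tcp))
d=G[0]-G[2];print(np.linalg.norm(d),np.degrees(np.arctan2(-d[0],d[1])))
for z in(186,189,192):
  w=[f(x,468,z)[:2] for x in(75,117)];print(z,[R.T@(a-tcp) for a in w])
E
```

```text
gap 1 [576.13511238  16.62354124] len 42.96408372129628 wid 8.098677058768272 yaw 17.755548880705874 in tool [53.82858856 -9.23815535]
gap 2 [588.07057922 -21.33805966] len 42.940480771511645 wid 8.269294686182436 yaw 17.525820111709347 in tool [ 54.18764346 -49.03023485]
gap 3 [600.40658992 -59.45584614] len 43.24095819297631 wid 8.0922017490678 yaw 17.684347833073748 in tool [ 54.88437062 -89.08840977]
79.85723390168334 17.6941545136616
186 [array([16.86859061,  3.28840932]), array([16.87059486, -2.48716329])]
189 [array([17.49224277,  3.25823356]), array([17.49422124, -2.44304348])]
192 [array([18.11589493,  3.2280578 ]), array([18.11784761, -2.39892368])]
```

Call:
move_arm(commands=[[[2, 0.3, 0], [0, 0, 0.7], 0], [[2, 0.2, 0], [0, 0, 0], 0], [[1.47, 0.16, -1], [0, 0, 0], 0], [[0, 0, -3], [0, 0, 0], 0], [[0, 0, -2], [0, 0, 0], 0], [[0, 0, -1], [0, 0, 0], 0], [[0, 0, 0], [0, 0, 0], 0], [[0, 0, 0], [0, 0, 0], 0]])

```text
t: 6.2
eef_pos: [577.2, 16.4, 180.5]
tcp_rot: [3.141, -0.001, 0.308]
ft_force: [-1.3, 1.3, -0.2]
opening: 0.166
grip_force: 30.0
```

```bash
python3 - <<'E'
from h import *
s=state();ci=camera_info("side");im=read_camera("side");print(s["eef_pos"],s["tcp_rot"],s["ft_force"])
u,v=w2px(ci,[576,16.6,115]).astype(int);print(u,v)
cv2.imwrite("pics/s2.png",cv2.resize(im[v-45:v+45,u-60:u+60],(800,600),interpolation=cv2.INTER_CUBIC))
E
```

```text
[577.18719561  16.44429117 180.47694548] [ 3.14114940e+00 -8.51632845e-04  3.07616795e-01] [-1.33794576  1.28900437 -0.19585781]
262 214
```

View pics/s2.png

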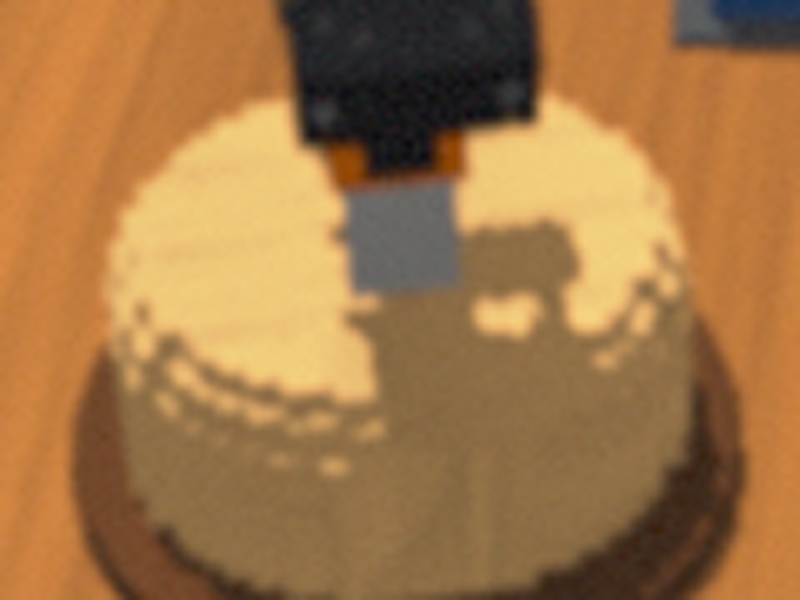

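The blade hangs upright about 10 mm above the left gap, so I'm descending gently.

Call:
move_arm(commands=[[[0, 0, -0.4], [0, 0, 0], 0], [[0, 0, -0.4], [0, 0, 0], 0], [[0, 0, -0.2], [0, 0, 0], 0], [[0, 0, -0.15], [0, 0, 0], 0], [[0, 0, 0], [0, 0, 0], 0]])

```text
t: 6.75
eef_pos: [576.8, 17.1, 168.0]
tcp_rot: [-3.142, 0.0, 0.309]
ft_force: [0.9, -0.6, -2.6]
opening: 0.166
grip_force: 30.0
```

Call:
move_arm(commands=[[[0, 0, -0.1], [0, 0, 0], 0], [[0, 0, -0.1], [0, 0, 0], 0], [[0, 0, 0], [0, 0, 0], 0]])

```text
t: 7.05
eef_pos: [576.8, 17.0, 166.1]
tcp_rot: [3.142, 0.0, 0.308]
ft_force: [0.2, 0.2, -1.2]
opening: 0.166
grip_force: 30.0
```

Call:
move_arm(commands=[[[0, 0, -0.2], [0, 0, 0], 0], [[0, 0, -0.2], [0, 0, 0], 0], [[0, 0, 0], [0, 0, 0], 0]])

```text
t: 7.35
eef_pos: [576.7, 17.0, 161.8]
tcp_rot: [-3.141, 0.001, 0.309]
ft_force: [-0.1, -0.2, -1.1]
opening: 0.168
grip_force: 30.0
```

Call:
move_arm(commands=[[[0, 0, -0.2], [0, 0, 0], 0], [[0, 0, -0.2], [0, 0, 0], 0], [[0, 0, -0.1], [0, 0, 0], 0], [[0, 0, 0], [0, 0, 0], 0]])

```text
t: 7.75
eef_pos: [577.0, 16.8, 157.2]
tcp_rot: [3.141, -0.0, 0.309]
ft_force: [0.8, -2.1, -1.2]
opening: 0.169
grip_force: 30.0
```

Call:
move_arm(commands=[[[0, 0, -0.2], [0, 0, 0], 0], [[0, 0, -0.2], [0, 0, 0], 0], [[0, 0, -0.2], [0, 0, 0], 0], [[0, 0, -0.2], [0, 0, 0], 0], [[0, 0, 0], [0, 0, 0], 0]])

```text
t: 8.25
eef_pos: [576.8, 17.0, 148.8]
tcp_rot: [3.142, 0.0, 0.309]
ft_force: [2.2, -3.9, -3.1]
opening: 0.169
grip_force: 30.0
```

Call:
move_arm(commands=[[[0, 0, -0.1], [0, 0, 0], 0], [[0, 0, -0.1], [0, 0, 0], 0], [[0, 0, -0.1], [0, 0, 0], 0], [[0, 0, 0], [0, 0, 0], 0]])

```text
t: 8.65
eef_pos: [576.8, 17.0, 146.1]
tcp_rot: [3.141, -0.0, 0.308]
ft_force: [2.4, -2.9, 0.2]
opening: 0.165
grip_force: 30.0
```

Call:
move_arm(commands=[[[0, 0, -0.1], [0, 0, 0], 0], [[0, 0, -0.1], [0, 0, 0], 0], [[0, 0, 0], [0, 0, 0], 0]])

```text
t: 8.95
eef_pos: [576.8, 17.1, 144.0]
tcp_rot: [3.142, 0.0, 0.308]
ft_force: [2.7, -2.9, 0.0]
opening: 0.161
grip_force: 30.0
```

Call:
move_arm(commands=[[[0, 0, -0.1], [0, 0, 0], 0], [[0, 0, 0], [0, 0, 0], 0]])

```text
t: 9.15
eef_pos: [576.8, 17.1, 143.1]
tcp_rot: [3.142, 0.0, 0.308]
ft_force: [2.4, -3.9, 0.2]
opening: 0.166
grip_force: 30.0
```

Call:
move_arm(commands=[[[0, 0, -0.1], [0, 0, 0], 0], [[0, 0, 0], [0, 0, 0], 0]])

```text
t: 9.35
eef_pos: [576.8, 17.1, 142.1]
tcp_rot: [3.142, 0.0, 0.308]
ft_force: [0.4, -3.3, 0.1]
opening: 0.168
grip_force: 30.0
```

Call:
move_arm(commands=[[[0, 0, -0.1], [0, 0, 0], 0], [[0, 0, 0], [0, 0, 0], 0]])

```text
t: 9.55
eef_pos: [576.8, 17.1, 141.0]
tcp_rot: [3.142, 0.0, 0.308]
ft_force: [1.7, -3.8, 0.6]
opening: 0.17
grip_force: 30.0
```

Gap 1 shows no jam at 29 mm, so it looks like the open one. Continuing until the handle touches.

Call:
move_arm(commands=[[[0, 0, -0.15], [0, 0, 0], 0], [[0, 0, -0.15], [0, 0, 0], 0], [[0, 0, -0.15], [0, 0, 0], 0], [[0, 0, 0], [0, 0, 0], 0]])

```text
t: 9.95
eef_pos: [576.8, 17.1, 136.4]
tcp_rot: [-3.142, 0.0, 0.308]
ft_force: [1.3, -3.6, -1.7]
opening: 0.168
grip_force: 30.0
```

Call:
move_arm(commands=[[[0, 0, -0.2], [0, 0, 0], 0], [[0, 0, -0.2], [0, 0, 0], 0], [[0, 0, -0.2], [0, 0, 0], 0], [[0, 0, -0.2], [0, 0, 0], 0], [[0, 0, -0.2], [0, 0, 0], 0], [[0, 0, -0.2], [0, 0, 0], 0], [[0, 0, 0], [0, 0, 0], 0]])

```text
t: 10.65
eef_pos: [576.8, 17.1, 124.3]
tcp_rot: [-3.141, 0.0, 0.308]
ft_force: [2.1, -3.2, -3.8]
opening: 0.167
grip_force: 30.0
```

Call:
move_arm(commands=[[[0, 0, -0.15], [0, 0, 0], 0], [[0, 0, -0.15], [0, 0, 0], 0], [[0, 0, -0.1], [0, 0, 0], 0], [[0, 0, 0], [0, 0, 0], 0]])

```text
t: 11.05
eef_pos: [576.8, 17.0, 120.5]
tcp_rot: [3.142, 0.0, 0.308]
ft_force: [1.1, -3.8, -0.6]
opening: 0.168
grip_force: 30.0
```

Call:
move_arm(commands=[[[0, 0, -0.1], [0, 0, 0], 0], [[0, 0, 0], [0, 0, 0], 0]])

```text
t: 11.25
eef_pos: [576.8, 17.1, 119.6]
tcp_rot: [3.142, 0.0, 0.308]
ft_force: [2.2, -3.2, -0.2]
opening: 0.168
grip_force: 30.0
```

Call:
move_arm(commands=[[[0, 0, -0.05], [0, 0, 0], 0], [[0, 0, 0], [0, 0, 0], 0]])

```text
t: 11.45
eef_pos: [576.8, 17.1, 119.1]
tcp_rot: [3.141, 0.0, 0.309]
ft_force: [0.9, -4.0, 1.1]
opening: 0.167
grip_force: 30.0
```

Call:
move_arm(commands=[[[0, 0, -0.05], [0, 0, 0], 0], [[0, 0, 0], [0, 0, 0], 0]])

```text
t: 11.65
eef_pos: [576.8, 17.0, 118.6]
tcp_rot: [3.142, 0.0, 0.308]
ft_force: [1.7, -3.9, 0.1]
opening: 0.172
grip_force: 30.0
```

Call:
move_arm(commands=[[[0, 0, -0.05], [0, 0, 0], 0], [[0, 0, 0], [0, 0, 0], 0]])

```text
t: 11.85
eef_pos: [576.8, 17.0, 118.1]
tcp_rot: [3.141, -0.0, 0.308]
ft_force: [0.7, -3.0, 0.5]
opening: 0.165
grip_force: 30.0
```

Call:
move_arm(commands=[[[0, 0, -0.05], [0, 0, 0], 0], [[0, 0, 0], [0, 0, 0], 0]])

```text
t: 12.05
eef_pos: [576.8, 17.1, 118.0]
tcp_rot: [3.141, -0.0, 0.309]
ft_force: [0.0, -3.4, 5.6]
opening: 0.165
grip_force: 30.0
```

The shoulder meets the top at TCP z = 118, so gap 1 is the open one. Withdrawing to try gap 2.

Call:
move_arm(commands=[[[0, 0, 0.5], [0, 0, 0], 0], [[0, 0, 1.5], [0, 0, 0], 0], [[0, 0, 2], [0, 0, 0], 0], [[0, 0, 2], [0, 0, 0], 0], [[0, 0, 0.5], [0, 0, 0], 0], [[0.6, -1.9, 0], [0, 0, 0], 0], [[0.6, -1.9, 0], [0, 0, 0], 0], [[0, 0, 0], [0, 0, 0], 0], [[0, 0, 0], [0, 0, 0], 0]])

```text
t: 12.95
eef_pos: [588.3, -20.7, 181.9]
tcp_rot: [-3.141, 0.001, 0.308]
ft_force: [0.4, -0.6, -2.3]
opening: 0.165
grip_force: 30.0
```

Call:
move_arm(commands=[[[0, 0, -0.4], [0, 0, 0], 0], [[0, 0, -0.4], [0, 0, 0], 0], [[0, 0, -0.3], [0, 0, 0], 0], [[0, 0, -0.2], [0, 0, 0], 0], [[0, 0, -0.1], [0, 0, 0], 0], [[0, 0, 0], [0, 0, 0], 0]])

```text
t: 13.55
eef_pos: [588.8, -20.9, 168.5]
tcp_rot: [3.142, 0.0, 0.309]
ft_force: [-0.4, -0.3, -1.3]
opening: 0.17
grip_force: 30.0
```

Call:
move_arm(commands=[[[0, 0, -0.1], [0, 0, 0], 0], [[0, 0, -0.1], [0, 0, 0], 0], [[0, 0, -0.1], [0, 0, 0], 0], [[0, 0, 0], [0, 0, 0], 0]])

```text
t: 13.95
eef_pos: [588.8, -21.0, 165.6]
tcp_rot: [3.142, 0.0, 0.308]
ft_force: [0.1, 0.1, -1.7]
opening: 0.168
grip_force: 30.0
```

Call:
move_arm(commands=[[[0, 0, -0.2], [0, 0, 0], 0], [[0, 0, -0.2], [0, 0, 0], 0], [[0, 0, -0.2], [0, 0, 0], 0], [[0, 0, 0], [0, 0, 0], 0]])

```text
t: 14.35
eef_pos: [588.8, -21.0, 159.4]
tcp_rot: [3.141, 0.0, 0.309]
ft_force: [0.1, -0.8, -1.2]
opening: 0.168
grip_force: 30.0
```

Call:
move_arm(commands=[[[0, 0, -0.2], [0, 0, 0], 0], [[0, 0, -0.2], [0, 0, 0], 0], [[0, 0, -0.2], [0, 0, 0], 0], [[0, 0, -0.2], [0, 0, 0], 0], [[0, 0, -0.2], [0, 0, 0], 0], [[0, 0, -0.1], [0, 0, 0], 0], [[0, 0, 0], [0, 0, 0], 0]])

```text
t: 15.05
eef_pos: [588.8, -21.0, 148.4]
tcp_rot: [3.141, 0.0, 0.308]
ft_force: [2.4, -3.1, -1.7]
opening: 0.165
grip_force: 30.0
```

Call:
move_arm(commands=[[[0, 0, -0.1], [0, 0, 0], 0], [[0, 0, -0.1], [0, 0, 0], 0], [[0, 0, -0.1], [0, 0, 0], 0], [[0, 0, 0], [0, 0, 0], 0]])

```text
t: 15.45
eef_pos: [588.9, -21.0, 145.6]
tcp_rot: [3.141, -0.0, 0.308]
ft_force: [1.5, -3.4, -0.0]
opening: 0.162
grip_force: 30.0
```

Call:
move_arm(commands=[[[0, 0, -0.05], [0, 0, 0], 0], [[0, 0, -0.05], [0, 0, 0], 0], [[0, 0, 0], [0, 0, 0], 0]])

```text
t: 15.75
eef_pos: [588.8, -21.0, 144.6]
tcp_rot: [3.142, 0.0, 0.308]
ft_force: [2.1, -3.1, 0.0]
opening: 0.167
grip_force: 30.0
```

Depth is now about 25.4 mm. A few half-millimetre steps should reach the jam.

Call:
move_arm(commands=[[[0, 0, -0.05], [0, 0, 0], 0], [[0, 0, 0], [0, 0, 0], 0]])

```text
t: 15.95
eef_pos: [588.8, -20.9, 144.1]
tcp_rot: [3.142, -0.0, 0.309]
ft_force: [0.7, -3.7, 0.4]
opening: 0.17
grip_force: 30.0
```

Call:
move_arm(commands=[[[0, 0, -0.03], [0, 0, 0], 0], [[0, 0, 0], [0, 0, 0], 0]])

```text
t: 16.15
eef_pos: [588.8, -21.0, 143.8]
tcp_rot: [3.141, 0.0, 0.309]
ft_force: [1.5, -4.1, 1.2]
opening: 0.166
grip_force: 30.0
```

Call:
move_arm(commands=[[[0, 0, -0.02], [0, 0, 0], 0], [[0, 0, 0], [0, 0, 0], 0]])

```text
t: 16.35
eef_pos: [588.8, -20.9, 143.7]
tcp_rot: [3.142, 0.0, 0.309]
ft_force: [1.5, -4.6, 1.3]
opening: 0.165
grip_force: 30.0
```

Call:
move_arm(commands=[[[0, 0, -0.03], [0, 0, 0], 0], [[0, 0, 0], [0, 0, 0], 0]])

```text
t: 16.55
eef_pos: [588.9, -20.9, 143.6]
tcp_rot: [3.141, -0.0, 0.309]
ft_force: [1.1, -3.4, 4.4]
opening: 0.167
grip_force: 30.0
```

Call:
move_arm(commands=[[[0, 0, -0.03], [0, 0, 0], 0], [[0, 0, 0], [0, 0, 0], 0]])

```text
t: 16.75
eef_pos: [588.9, -21.0, 143.5]
tcp_rot: [3.141, -0.0, 0.309]
ft_force: [0.3, -3.5, 6.8]
opening: 0.164
grip_force: 30.0
```

Gap 2 jams at about 26 mm. On to gap 3.

Call:
move_arm(commands=[[[0, 0, 0.5], [0, 0, 0], 0], [[0, 0, 1.5], [0, 0, 0], 0], [[0, 0, 1.5], [0, 0, 0], 0], [[0, 0, 0.4], [0, 0, 0], 0], [[0.6, -1.9, 0], [0, 0, 0], 0], [[0.6, -1.9, 0], [0, 0, 0], 0], [[0, 0, 0], [0, 0, 0], 0], [[0, 0, 0], [0, 0, 0], 0]])

```text
t: 17.55
eef_pos: [600.5, -59.3, 181.3]
tcp_rot: [-3.141, 0.001, 0.307]
ft_force: [-0.4, 0.3, -1.9]
opening: 0.169
grip_force: 30.0
```

Call:
move_arm(commands=[[[0, 0, -0.4], [0, 0, 0], 0], [[0, 0, -0.4], [0, 0, 0], 0], [[0, 0, -0.3], [0, 0, 0], 0], [[0, 0, -0.2], [0, 0, 0], 0], [[0, 0, -0.1], [0, 0, 0], 0], [[0, 0, 0], [0, 0, 0], 0]])

```text
t: 18.15
eef_pos: [600.8, -58.9, 167.9]
tcp_rot: [3.142, 0.0, 0.309]
ft_force: [-0.4, 1.6, -1.7]
opening: 0.167
grip_force: 30.0
```

Call:
move_arm(commands=[[[0, 0, -0.1], [0, 0, 0], 0], [[0, 0, -0.1], [0, 0, 0], 0], [[0, 0, -0.1], [0, 0, 0], 0], [[0, 0, 0], [0, 0, 0], 0]])

```text
t: 18.55
eef_pos: [600.8, -58.9, 164.9]
tcp_rot: [-3.142, 0.0, 0.308]
ft_force: [-0.4, -0.5, -1.4]
opening: 0.167
grip_force: 30.0
```

Call:
move_arm(commands=[[[0, 0, -0.2], [0, 0, 0], 0], [[0, 0, -0.2], [0, 0, 0], 0], [[0, 0, -0.2], [0, 0, 0], 0], [[0, 0, 0], [0, 0, 0], 0]])

```text
t: 18.95
eef_pos: [600.9, -59.1, 158.9]
tcp_rot: [3.141, 0.0, 0.309]
ft_force: [0.2, 0.1, -0.9]
opening: 0.166
grip_force: 30.0
```

Call:
move_arm(commands=[[[0, 0, -0.2], [0, 0, 0], 0], [[0, 0, -0.2], [0, 0, 0], 0], [[0, 0, -0.2], [0, 0, 0], 0], [[0, 0, -0.2], [0, 0, 0], 0], [[0, 0, -0.2], [0, 0, 0], 0], [[0, 0, -0.1], [0, 0, 0], 0], [[0, 0, 0], [0, 0, 0], 0]])

```text
t: 19.65
eef_pos: [600.8, -59.0, 147.8]
tcp_rot: [3.141, 0.0, 0.308]
ft_force: [1.2, -4.3, -2.7]
opening: 0.168
grip_force: 30.0
```

Call:
move_arm(commands=[[[0, 0, -0.1], [0, 0, 0], 0], [[0, 0, -0.1], [0, 0, 0], 0], [[0, 0, -0.1], [0, 0, 0], 0], [[0, 0, 0], [0, 0, 0], 0]])

```text
t: 20.05
eef_pos: [600.8, -59.0, 145.0]
tcp_rot: [3.141, -0.0, 0.308]
ft_force: [1.0, -3.8, -0.1]
opening: 0.168
grip_force: 30.0
```

Call:
move_arm(commands=[[[0, 0, -0.05], [0, 0, 0], 0], [[0, 0, -0.03], [0, 0, 0], 0], [[0, 0, 0], [0, 0, 0], 0]])

```text
t: 20.35
eef_pos: [600.8, -59.0, 144.3]
tcp_rot: [3.141, -0.0, 0.308]
ft_force: [1.3, -4.3, 0.1]
opening: 0.17
grip_force: 30.0
```

Call:
move_arm(commands=[[[0, 0, -0.03], [0, 0, 0], 0], [[0, 0, -0.02], [0, 0, 0], 0], [[0, 0, 0], [0, 0, 0], 0], [[0, 0, 0], [0, 0, 0], 0]])

```text
t: 20.75
eef_pos: [600.8, -58.9, 143.8]
tcp_rot: [3.141, -0.0, 0.309]
ft_force: [1.6, -4.2, 1.3]
opening: 0.17
grip_force: 30.0
```

Call:
move_arm(commands=[[[0, 0, -0.05], [0, 0, 0], 0], [[0, 0, 0], [0, 0, 0], 0]])

```text
t: 20.95
eef_pos: [600.9, -59.0, 143.6]
tcp_rot: [3.141, -0.0, 0.308]
ft_force: [1.2, -4.3, 5.7]
opening: 0.167
grip_force: 30.0
```

Call:
move_arm(commands=[[[0, 0, -0.03], [0, 0, 0], 0], [[0, 0, 0], [0, 0, 0], 0]])

```text
t: 21.15
eef_pos: [600.9, -59.0, 143.5]
tcp_rot: [3.141, -0.0, 0.309]
ft_force: [-0.1, -3.1, 7.2]
opening: 0.167
grip_force: 30.0
```

Gap 3 jams at the same depth, so the blade goes back to gap 1, shifted by (-2.4, +7.6) cm.

Call:
move_arm(commands=[[[0, 0, 0.5], [0, 0, 0], 0], [[0, 0, 1.5], [0, 0, 0], 0], [[0, 0, 1.5], [0, 0, 0], 0], [[0, 0, 0.5], [0, 0, 0], 0], [[-0.8, 2.6, 0], [0, 0, 0], 0], [[-0.8, 2.6, 0], [0, 0, 0], 0], [[-0.8, 2.4, 0], [0, 0, 0], 0], [[0, 0, 0], [0, 0, 0], 0], [[0, 0, 0], [0, 0, 0], 0]])

```text
t: 22.05
eef_pos: [576.5, 17.6, 182.7]
tcp_rot: [-3.141, 0.001, 0.31]
ft_force: [0.4, -0.4, -1.9]
opening: 0.167
grip_force: 30.0
```

Call:
move_arm(commands=[[[0, 0, -0.4], [0, 0, 0], 0], [[0, 0, -0.4], [0, 0, 0], 0], [[0, 0, -0.3], [0, 0, 0], 0], [[0, 0, -0.2], [0, 0, 0], 0], [[0, 0, -0.1], [0, 0, 0], 0], [[0, 0, 0], [0, 0, 0], 0]])

```text
t: 22.65
eef_pos: [576.8, 16.9, 168.8]
tcp_rot: [-3.142, 0.0, 0.308]
ft_force: [-0.2, 0.1, -1.4]
opening: 0.166
grip_force: 30.0
```

Call:
move_arm(commands=[[[0, 0, -0.1], [0, 0, 0], 0], [[0, 0, -0.1], [0, 0, 0], 0], [[0, 0, -0.1], [0, 0, 0], 0], [[0, 0, 0], [0, 0, 0], 0]])

```text
t: 23.05
eef_pos: [576.8, 17.1, 165.8]
tcp_rot: [3.142, 0.0, 0.309]
ft_force: [0.0, -0.2, -0.6]
opening: 0.166
grip_force: 30.0
```

Same pose as before. Next is down to 120, which is 46 mm.

Call:
move_arm(commands=[[[0, 0, -0.2], [0, 0, 0], 0], [[0, 0, -0.2], [0, 0, 0], 0], [[0, 0, -0.2], [0, 0, 0], 0], [[0, 0, -0.2], [0, 0, 0], 0], [[0, 0, -0.2], [0, 0, 0], 0], [[0, 0, -0.2], [0, 0, 0], 0], [[0, 0, -0.2], [0, 0, 0], 0], [[0, 0, -0.2], [0, 0, 0], 0], [[0, 0, -0.2], [0, 0, 0], 0], [[0, 0, 0], [0, 0, 0], 0]])

```text
t: 24.05
eef_pos: [576.9, 17.0, 147.6]
tcp_rot: [3.141, 0.0, 0.308]
ft_force: [2.4, -2.7, -2.4]
opening: 0.169
grip_force: 30.0
```

Call:
move_arm(commands=[[[0, 0, -0.2], [0, 0, 0], 0], [[0, 0, -0.2], [0, 0, 0], 0], [[0, 0, -0.2], [0, 0, 0], 0], [[0, 0, -0.2], [0, 0, 0], 0], [[0, 0, -0.2], [0, 0, 0], 0], [[0, 0, -0.2], [0, 0, 0], 0], [[0, 0, -0.2], [0, 0, 0], 0], [[0, 0, -0.2], [0, 0, 0], 0], [[0, 0, -0.2], [0, 0, 0], 0], [[0, 0, 0], [0, 0, 0], 0]])

```text
t: 25.05
eef_pos: [576.7, 17.1, 129.6]
tcp_rot: [-3.141, 0.0, 0.308]
ft_force: [2.0, -2.5, -2.1]
opening: 0.167
grip_force: 30.0
```

Call:
move_arm(commands=[[[0, 0, -0.2], [0, 0, 0], 0], [[0, 0, -0.2], [0, 0, 0], 0], [[0, 0, -0.2], [0, 0, 0], 0], [[0, 0, -0.1], [0, 0, 0], 0], [[0, 0, -0.1], [0, 0, 0], 0], [[0, 0, 0], [0, 0, 0], 0]])

```text
t: 25.65
eef_pos: [576.8, 17.1, 121.8]
tcp_rot: [3.142, 0.0, 0.308]
ft_force: [1.0, -4.3, -1.5]
opening: 0.172
grip_force: 30.0
```

Call:
move_arm(commands=[[[0, 0, -0.1], [0, 0, 0], 0], [[0, 0, -0.1], [0, 0, 0], 0], [[0, 0, -0.1], [0, 0, 0], 0], [[0, 0, 0], [0, 0, 0], 0]])

```text
t: 26.05
eef_pos: [576.8, 17.1, 118.8]
tcp_rot: [3.142, 0.0, 0.308]
ft_force: [2.3, -3.5, -0.9]
opening: 0.164
grip_force: 30.0
```

Call:
move_arm(commands=[[[0, 0, -0.05], [0, 0, 0], 0], [[0, 0, -0.03], [0, 0, 0], 0], [[0, 0, 0], [0, 0, 0], 0]])

```text
t: 26.35
eef_pos: [576.8, 17.1, 118.1]
tcp_rot: [3.142, -0.0, 0.308]
ft_force: [1.4, -3.4, 1.0]
opening: 0.166
grip_force: 30.0
```

Call:
move_arm(commands=[[[0, 0, -0.03], [0, 0, 0], 0], [[0, 0, 0], [0, 0, 0], 0]])

```text
t: 26.55
eef_pos: [576.8, 17.1, 118.0]
tcp_rot: [3.141, -0.0, 0.309]
ft_force: [-0.0, -2.8, 2.7]
opening: 0.168
grip_force: 30.0
```

Call:
move_arm(commands=[[[0, 0, -0.02], [0, 0, 0], 0], [[0, 0, 0], [0, 0, 0], 0.3], [[0, 0, 0], [0, 0, 0], 0.5], [[0, 0, 0], [0, 0, 0], 0.5], [[0, 0, 0], [0, 0, 0], 0.5], [[0, 0, 1], [0, 0, 0], 0.5], [[0, 0, 3], [0, 0, 0], 0.5], [[0, 0, 4], [0, 0, 0], 0.5], [[0, 0, 4], [0, 0, 0], 0.5], [[0, 0, 0], [0, 0, 0], 0.5]])

```text
t: 27.55
eef_pos: [578.5, 17.0, 243.5]
tcp_rot: [3.138, -0.008, 0.309]
ft_force: [-0.6, -0.1, -0.1]
opening: 0.501
grip_force: 0.0
```

```bash
python3 - <<'E'
from h import *
im=read_camera("side");print(state()["eef_pos"],state()["opening"])
cv2.imwrite("pics/s3.png",cv2.resize(im[134:284,172:372],(800,600),interpolation=cv2.INTER_CUBIC))
E
```

```text
[577.5769915   17.06583402 240.65896125] 0.49949798666462897
```

View pics/s3.png

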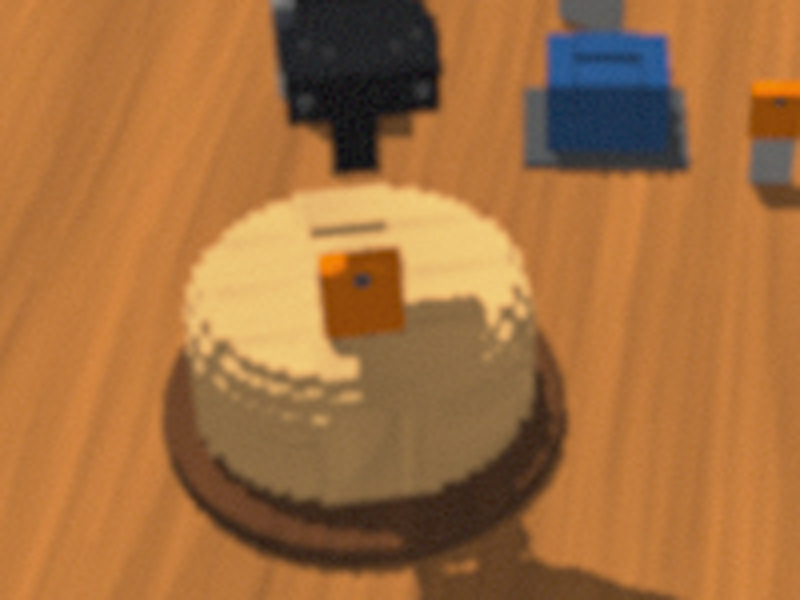

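The blade stands upright in the left gap with its handle on the block, at about (362,293), and the gripper is clear. Handing in.

```bash
python3 -c "
from cell import env
print(env.job_done())"
```

```text
the job is handed in; nothing more can be done
None
```

I tried all three gaps from left to right: the left one takes the whole blade and the other two jam at about 26 mm. I left the blade fully home in the left gap, let go and handed the job in (no verdict came back); wrist force readings stayed under 10 N.

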